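Clamp a freshly glued pin box with a ratchet trigger clamp

ROBOT

A 7-joint arm with a two-finger parallel gripper is mounted at the origin on a cart in front of the work surface, level with it; the furniture and walls round the work are solid. World frame = base frame: x ahead of the robot, y to its left, z up, the work surface at z = 0. Lengths are in m, angles in rad, forces in N, time in s.
With the tool pointing down it reaches from about 0.425 to 0.825 m from the base axis. Payload 3.6 kg.
Tool frame: the origin (TCP) lies midway between the tips of the shut fingers; the grasp point (between the pads) lies behind it (grip_depth is the z of the grasp point in the tool frame, in m); z points along the fingers, y is the line along which they close (so a half turn about z gives the same grasp; the last joint's range is limited). The gripper opens to 85 mm and grips with 20 to 120 N. Pads are 22 mm wide; open, the fingers measure 114 mm over their backs; the gripper's body (76 mm by 85 mm) begins 54 mm behind the grasp point. The pads swing forward as they close: fully open they stand 13 mm farther back than shut.
Start: joints at [1.308, 0.615, -0.013, 1.423, 0.008, 1.103, -0.04], TCP at [0.152, -0.632, 0.231] pointing down, gripper open.
Joint ranges: [-3.12, 3.12], [-0.3, 2.06], [-1.34, 1.32], [0.26, 2.42], [-1.36, 4.5], [0.01, 1.98], [-2.84, 2.84]. Speed limits (rad/s): [2.79, 2.79, 3.14, 3.14, 3.14, 3.14, 3.14].

INTERFACE

Orientations are given as [roll, pitch, yaw] about the fixed x, y, z axes, in that order (R = Rz(yaw) Ry(pitch) Rx(roll)).
In Python, from rig import * gives the robot as it stands.
- The arm moves only by the tool arm_command, never from a script. Its argument "steps" is a list of rows, each an object of numbers: "dx", "dy", "dz": the shift along the tool's x, y, z in units of 40 mm (1.0 is 40 mm); "rx", "ry", "rz": the turn, a rotation vector about the tool's x, y, z in rad; "jaw": the opening, from 0 (shut) to 1 (fully open). In form: [{"dx": .., "dy": .., "dz": .., "rx": .., "ry": .., "rz": .., "jaw": ..}, ...]. A call has 1 to 10 rows; each row is the pose to reach, as a shift and turn from the pose commanded when the call began, along the tool's axes at that moment; what a row does not reach only later rows make up. A row lasts 1/12 s, in which the tool goes at most 41.7 mm and 7.16 degrees, less where a joint would pass 70% of its speed; a pose out of reach is approached as far as the arm can. A call with a gripper value outside its range is refused whole. The fingers move at their own pace and stop on an object; "newtons" is the grip in N (left out, the last holds). Time passes only in rows, so rows that repeat a pose let the fingers close. It gives the time, the measured TCP pose, the force, the opening and the grip force at its end, in the units of the state.
- state(): the state, without advancing time (a new reading comes with each control period).
- grab_frame(name): name is "scene" or "top"; returns a dict with "image" (384x512x3 uint8, red, green, blue), "mtx" (3x3 intrinsics, pixels), "T" (4x4, takes a point from camera to world coordinates). Camera axes: x right, y down, z forward; pixel columns grow to the right and rows downward; lengths in m; the calibration is good to about 2 mm. A picture is of the moment at which its call begins. There is no depth.
- job_done(): hands the job in; it is judged then, once.
The state is a dict: "t": time; "joint_positions": joint angles; "qd": joint speeds; "effort": joint torques, N m; "eef_pos": TCP position; "orientation": TCP orientation; "wrist_force": force on the tool from outside, world axes, zero at the start; "wrist_torque": the same for the moment, N m; "finger_gap": opening from 0.0 (shut) to 1.0 (fully open); "grip_force": force on a finger pad.
Only numpy, scipy, OpenCV 4.12 (cv2) and the standard library are available. Lean on these libraries where they do the work, as an engineer would, in place of code of your own. Each camera call takes 0.05 s, during which the arm holds its last target. There are 200 camera calls.

TASK

The end wall of the little light-blue pin box has just been glued. Set the box upright, centred across the raised bed of the blue ratchet clamp, its long side along the clamp and close to the fixed jaw, and let go of it; then pump the orange-topped trigger, moving the jaw with the trigger only, until the spring pad presses the box against the fixed jaw and is itself pushed about half way in (collar edge in the green band), without crushing the box. Finish while holding: the gripper still holds the trigger partly or fully drawn, pressure on; leave the other things on the desk alone.

Things in the scene. Friction and masses are not known exactly. Their poses are not given: they have to be found in the camera images.
- pin_box: Light-blue lidded card box, closed, 50 g, 49 mm along its x (from -23 to +26 mm), 68 mm along its y (-34 to +34 mm), 26 mm high. Origin at the underside, z up. The lid does not open. Starts lying free on the desk at the robot's right; pick it across the 49 mm width.
- clamp: Ratchet clamp fixed to the desk: wooden base 335 x 84 x 12 mm (x -145 to +190 mm, y +-42), origin on the desk surface, x = clamping direction (from trigger to fixed jaw), z up. Raised wooden bed, top at z = 30 mm, 36 mm wide (y +-18 mm), x +58 to +160 mm. Blue fixed jaw at its +x end: face at x = +160 mm, 64 mm wide, top at z = 68 mm. Blue housing with the trigger at x -135 to -30 mm, top at z = 60 mm. The steel rod is at z = 45 mm.
- seat (a point): Point on the top of the bed (clamp x = +121 mm, y = 0, z = 30 mm): a box with its centre here and its long side along the clamp's x stands 5 mm from the fixed jaw; the jaw pushes it home. Axes as the clamp's.
- jaw: Moving jaw: steel ratchet rod carrying collar and spring pad. Axes as the clamp's; its origin in the clamp's frame is (s, 0, 0), s = 0 to 85 mm, starting at 0 to 25 mm. With the spring pad free its face is at clamp x = 30 mm + s. Moves only forward (12 or 18 mm a full pump, 6 mm teeth; the grip's first 0 to 16 mm of travel may be idle) and is kept by 6 N of friction (may settle back 1 to 2 mm).
- pad_face: Black rubber face of the spring pad, 36 mm wide and 24 mm high, origin at the centre of its front face, x = clamping direction.
- pad (a joint): How far the spring pad is pushed into the jaw's collar, m: 0 free, 0.014 fully in (stop). Spring 0.45 N per mm. The shank between collar and pad shows white, green, red: the collar's edge is in the white below 4 mm, in the green from 4 to 11 mm, in the red beyond.
- trigger_angle (a joint): Trigger angle, rad: 0 at rest (leaning 0.27 rad back, toward -x of the clamp), 0.54 fully drawn (leaning 0.27 rad toward +x). Pivot axis along the clamp's y through clamp (x = -90 mm, z = 22 mm). A light spring returns it (1 to 3 N at the grip). Pulling its top toward the fixed jaw by 2.7 mm drives the jaw 1 mm forward once a tooth is caught; takes 3 to 8 N at the grip. Letting it back does not move the jaw.
- trigger: The trigger: black lever, 18 mm wide and 8 mm thick below the orange grip. Origin on its pivot, z along the lever toward the grip, y along the pivot.
- trigger_grip (a point): Middle of the orange round crossbar at the top of the trigger, 16 mm diameter, 44 mm long along the clamp's y, 103 mm from the trigger's pivot (121 to 125 mm above the desk). May be pinched from above with the fingers fore and aft of it (along the clamp's x), or pushed.
- glue_stick: Bystander: standing glue stick, 26 mm diameter, 88 mm high. Origin at the underside.
- red_notebook: Bystander: small red notebook, 125 x 80 x 10 mm, lying flat.
- stapler: Bystander: green stapler, 34 x 132 x 44 mm.
- mouse: Bystander: black computer mouse, 108 x 56 x 37 mm.
- eraser: Bystander: eraser in a blue sleeve, 23 x 52 x 14 mm.
Things that resemble listed ones, but are neither listed nor needed, are in the scene too. What is shaped like the pin_box but pink or red is not meant.

How it is judged:
On the way, in this order (a step that is already met when the one before it is completed fails the run):
1. the pin box stands released on the bed between the jaws, not yet touched by the pad (x of pin_box in the frame of clamp between 0.085 and 0.132 m and y of pin_box in the frame of clamp between -0.014 and 0.014 m and z of pin_box in the frame of clamp between 0.027 and 0.034 m and angle between pin_box's own z axis and vertical below 0.1 rad and angle between the y axis of pin_box and the x axis of clamp, either way round below 0.2 rad and contact force between each of the arm, the fingers and pin_box below 0.3 N and contact force between pad_face and pin_box below 0.1 N), for 0.2 s.
2. the pumped jaw has closed on the box (contact force between pad_face and pin_box above 0.8 N and value of joint trigger_angle above 0.03 rad), for 0.1 s.
At the end, for the whole second after the job is handed in: The box stands upright on the bed against the fixed jaw (within 14 mm of the middle line, 0.2 rad), untouched by the robot; the pad presses it with over 1.2 N and is pushed in 4 to 11 mm; the trigger is drawn by 0.03 rad or more, fingers on its grip with over 1 N (x of pin_box in the frame of clamp between 0.118 and 0.132 m and y of pin_box in the frame of clamp between -0.014 and 0.014 m and z of pin_box in the frame of clamp between 0.027 and 0.034 m and angle between pin_box's own z axis and vertical below 0.1 rad and angle between the y axis of pin_box and the x axis of clamp, either way round below 0.2 rad and contact force between each of the arm, the fingers and pin_box below 0.3 N and value of joint pad between 0.004 and 0.011 m and contact force between pad_face and pin_box above 1.2 N and value of joint trigger_angle above 0.03 rad and contact force between the fingers and trigger above 1 N and linear speed of pin_box below 0.02 m/s); the arm keeps its last pose, push and grip.
It fails at once if the box is crushed: pad pushed in beyond 13 mm, or more than 9 N from the pad (value of joint pad above 0.013 m or contact force between pad_face and pin_box above 9 N).
It fails at once if the robot shoves the moving jaw itself (more than 4 N) instead of using the trigger (contact force between any of the arm, the fingers and jaw above 4 N).
It fails at once if a bystander is moved by more than 30 mm (distance of any of glue_stick, red_notebook, stapler, mouse, eraser from where it was at the start of the episode above 0.03 m).
It also fails if it takes over 64 s, if anything falls off the work surface, if the arm or the gripper's body presses on something with over 40 N, if the wrist force passes 120 N, or if a joint passes its speed limit or range.

## Working session

There is one attempt and no reset: what is moved stays moved. The work goes in short steps, Python scripts to look and compute and a tool call to move; the robot and the scene stay as the last step left them, time stands still between calls to the robot, and variables do not carry over. Pictures are saved under pics/ and viewed, at most 10 in all, crops included, and the job is handed in when it is done.

Besides the shell and the picture viewer there is one more tool, called after "Emit:" by a JSON object that holds its "name" and its "arguments". arm_command: Moves the arm, as the interface text tells. Its arguments: {"type":"object","properties":{"steps":{"type":"array"},"newtons":{"type":"number"}},"required":["steps"]}

```bash
mkdir -p pics; python3 - <<'E'
from rig import *
import cv2,numpy as np
for n in("scene","top"):
    f=grab_frame(n);cv2.imwrite(f"pics/{n}0.png",f["image"][:,:,::-1]);np.savez(f"{n}0.npz",**f)
    print(n,f["mtx"].tolist(),f["T"].round(3).tolist())
s=state();print({k:np.round(v,3).tolist() for k,v in s.items()})
E
```

```text
scene [[371.05546142902057, 0.0, 249.28608023374343], [0.0, 371.05546142902057, 187.41487656537097], [0.0, 0.0, 1.0]] [[0.853, -0.364, 0.373, 0.113], [-0.521, -0.576, 0.63, -0.82], [-0.015, -0.732, -0.681, 0.884], [0.0, 0.0, 0.0, 1.0]]
top [[423.47662580057056, 0.0, 254.43735332442918], [0.0, 423.47662580057056, 191.86706637345844], [0.0, 0.0, 1.0]] [[-0.005, -0.988, 0.157, 0.35], [-1.0, 0.003, -0.012, -0.098], [0.012, -0.157, -0.987, 1.408], [0.0, 0.0, 0.0, 1.0]]
{'t': 0.1, 'joint_positions': [1.308, 0.616, -0.013, 1.425, 0.008, 1.103, -0.04], 'qd': [0.001, -0.003, 0.0, -0.005, 0.001, 0.0, -0.0], 'effort': [0.001, -47.038, 0.26, -17.157, 0.01, 0.006, 0.0], 'eef_pos': [0.152, -0.631, 0.23], 'orientation': [-3.139, 0.0, 0.237], 'wrist_force': [0.321, 0.981, 0.412], 'wrist_torque': [0.003, 0.0, -0.034], 'grip_force': 0.0, 'finger_gap': 1.001}
```

View pics/scene0.png

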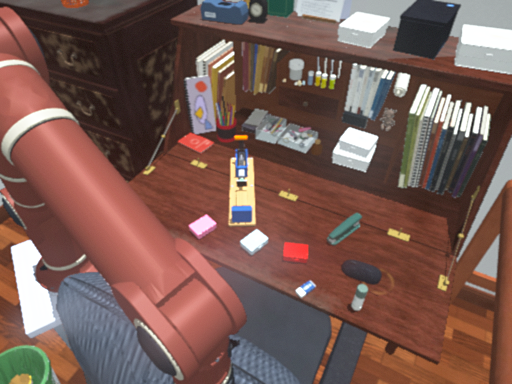

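View pics/top0.png

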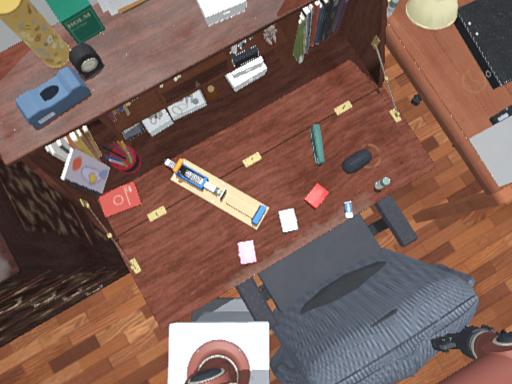

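The light-blue box candidates are:
- the pale-blue box at scene (254,241), top (288,220)
- the pink one at scene (203,226), top (247,252)
- the red one at scene (295,252), top (317,195)
- the white boxes on the shelf at scene (355,148)

I choose the pale-blue one. I'll check it in a close crop and measure.

```bash
cat > h.py <<'E'
import numpy as np,cv2
def ray(f,uv):
    d=np.linalg.inv(f["mtx"])@np.array([uv[0],uv[1],1.]);return f["T"][:3,3],f["T"][:3,:3]@d
def onz(f,uv,z):
    o,d=ray(f,uv);return o+d*(z-o[2])/d[2]
def proj(f,P):
    T=np.linalg.inv(f["T"]);p=f["mtx"]@(T[:3,:3]@np.asarray(P)+T[:3,3]);return p[:2]/p[2]
def tri(f,a,g,b):
    o1,d1=ray(f,a);o2,d2=ray(g,b);k=np.linalg.lstsq(np.c_[d1,-d2],o2-o1,rcond=None)[0]
    p,q=o1+k[0]*d1,o2+k[1]*d2;return (p+q)/2,np.linalg.norm(p-q)
E
python3 - <<'E'
from h import *
t=dict(np.load("top0.npz"));s=dict(np.load("scene0.npz"))
for f,roi,n in((t,(155,145,345,270),"top"),(s,(180,125,320,265),"scene")):
    x0,y0,x1,y1=roi;c=f["image"][y0:y1,x0:x1,::-1]
    cv2.imwrite(f"pics/{n}crop.png",cv2.resize(c,None,fx=4,fy=4,interpolation=cv2.INTER_CUBIC))
    hsv=cv2.cvtColor(np.ascontiguousarray(f["image"]),cv2.COLOR_RGB2HSV)
    m={"wood":cv2.inRange(hsv,(15,60,150),(30,180,255)),"blue":cv2.inRange(hsv,(105,120,60),(125,255,255)),"orange":cv2.inRange(hsv,(6,200,170),(18,255,255)),"box":cv2.inRange(hsv,(80,8,170),(115,90,255))}
    for k,v in m.items():
        w=np.zeros_like(v);w[y0:y1,x0:x1]=v[y0:y1,x0:x1]
        for c in cv2.findContours(w,0,2)[0]:
            if cv2.contourArea(c)>12:
                r=cv2.minAreaRect(c);print(n,k,cv2.contourArea(c),np.round(r[0],1),np.round(r[1],1),cv2.boxPoints(r).round(1).tolist())
E
```

```text
top wood 88.5 [159. 212.] [ 8.9 13.4] [[151.0, 211.0], [163.0, 205.0], [167.0, 213.0], [155.0, 219.0]]
top wood 1477.5 [219.3 193.3] [100.7  26. ] [[169.3000030517578, 179.3000030517578], [182.3000030517578, 156.8000030517578], [269.3999938964844, 207.3000030517578], [256.3999938964844, 229.8000030517578]]
top wood 24.5 [178.3 164.4] [ 3.8 14.1] [[172.89999389648438, 169.3000030517578], [180.39999389648438, 157.39999389648438], [183.60000610351562, 159.39999389648438], [176.1999969482422, 171.3000030517578]]
top wood 141.0 [251.7 159.2] [ 8.6 18.9] [[241.39999389648438, 160.1999969482422], [257.79998779296875, 150.8000030517578], [262.0, 158.3000030517578], [245.60000610351562, 167.60000610351562]]
top blue 60.5 [191.8 176.3] [30.5 12.4] [[175.5, 173.89999389648438], [181.6999969482422, 163.3000030517578], [208.0, 178.6999969482422], [201.8000030517578, 189.39999389648438]]
top box 51.5 [192.8 176.5] [16.4  5. ] [[184.60000610351562, 174.10000610351562], [187.39999389648438, 169.89999389648438], [201.0, 179.0], [198.1999969482422, 183.1999969482422]]
top box 24.5 [171. 164.] [6.3 5.4
[... 770 characters left out ...]
6.0, 173.0]]
scene orange 49.0 [240.5 137. ] [ 4. 13.] [[234.0, 135.0], [247.0, 135.0], [247.0, 139.0], [234.0, 139.0]]
scene box 368.5 [254.  240.5] [19.1 23.3] [[239.0, 242.0], [255.5, 225.5], [269.0, 239.0], [252.5, 255.5]]
scene box 36.5 [241.  172.5] [7. 6.] [[238.0, 169.0], [244.0, 169.0], [244.0, 176.0], [238.0, 176.0]]
scene box 208.5 [296.4 140.3] [32.3 16.5] [[278.3999938964844, 142.6999969482422], [283.8999938964844, 127.0999984741211], [314.3999938964844, 137.8000030517578], [308.8999938964844, 153.39999389648438]]
scene box 123.5 [268.9 136.6] [23.7 10.5] [[256.79998779296875, 141.1999969482422], [257.3999938964844, 130.6999969482422], [281.1000061035156, 132.0], [280.5, 142.5]]
```

View pics/topcrop.png

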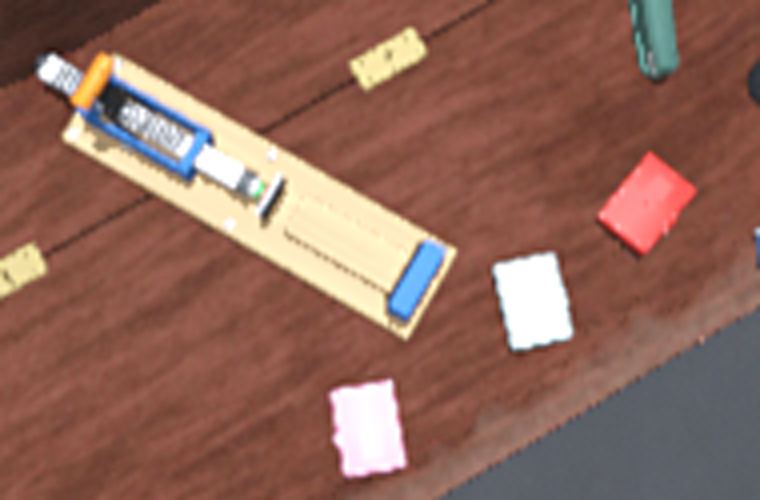

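View pics/scenecrop.png

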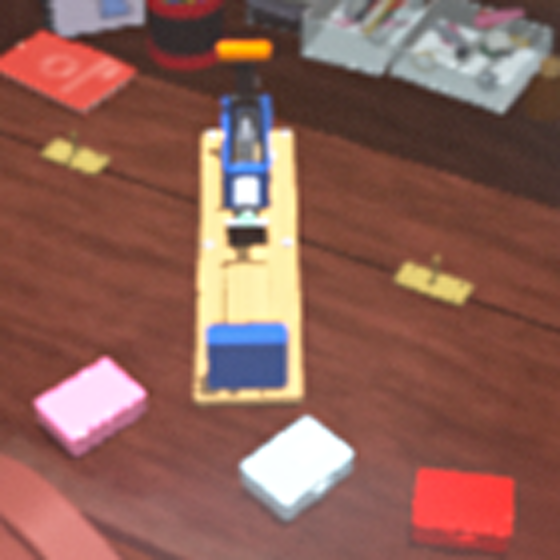

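The crops show the pale-blue box at top-crop (533,301) and scene-crop (298,468); it is clearly not pink or red. The clamp's trigger is at the upper left, top-crop (95,80), and the fixed jaw is at (417,278).

```bash
python3 - <<'E'
from h import *
t=dict(np.load("top0.npz"));s=dict(np.load("scene0.npz"))
T=lambda x,y:(x/4+155-.4,y/4+145-.4)
S=lambda x,y:(x/4+180-.4,y/4+125-.4)
B=np.array([onz(t,T(*p),.012) for p in((64,135),(110,53),(457,250),(407,338))])[:,:2]
print("base",B.round(3).tolist(),[np.linalg.norm(B[i]-B[i-1]).round(3) for i in range(4)])
ax=(B[2]+B[3]-B[0]-B[1]);yaw=np.arctan2(ax[1],ax[0]);u=ax/np.linalg.norm(ax);v=np.array([-u[1],u[0]])
O=B.mean(0)-u*.0225
print("yaw",yaw,"origin top",O)
Bs=np.array([onz(s,S(*p),.012) for p in((197,398),(301,399),(292,131),(204,131))])[:,:2]
axs=Bs[0]+Bs[1]-Bs[2]-Bs[3];print("scene base",Bs.round(3).tolist(),"yaw",np.arctan2(axs[1],axs[0]),[np.linalg.norm(Bs[i]-Bs[i-1]).round(3) for i in range(4)],Bs.mean(0)-u*.0225)
X=np.array([onz(t,T(*p),.026) for p in((493,263),(553,252),(572,340),(512,350))])[:,:2]
l=X[3]+X[2]-X[0]-X[1];print("box",X.mean(0),"sides",[np.linalg.norm(X[i]-X[i-1]).round(3) for i in range(4)],"long yaw",np.arctan2(l[1],l[0]))
Xs=np.array([onz(s,S(*p),.026) for p in((241,462),(308,417),(354,458),(288,503))])[:,:2];
print("box scene",Xs.mean(0),[np.linalg.norm(Xs[i]-Xs[i-1]).round(3) for i in range(4)],np.arctan2(*(Xs[1]+Xs[2]-Xs[0]-Xs[3])[::-1]),np.arctan2(*(Xs[2]+Xs[3]-Xs[0]-Xs[1])[::-1]))
g,e=tri(t,T(95,80),s,S(244,49));print("grip",g,e,"clamp",(g[:2]-O)@u,(g[:2]-O)@v)
p=onz(t,T(272,197),.057)[:2];print("pad top clamp",(p-O)@u,(p-O)@v)
for n,c in(("fixed jaw top",(417,278)),):
  p=onz(t,T(*c),.068)[:2];print(n,(p-O)@u,(p-O)@v)
E
```

```text
base [[0.619, 0.165], [0.689, 0.128], [0.521, -0.163], [0.448, -0.121]] [np.float64(0.333), np.float64(0.079), np.float64(0.336), np.float64(0.084)]
yaw -2.102318193756024 origin top [0.58046175 0.02171324]
scene base [[0.448, -0.123], [0.516, -0.168], [0.687, 0.121], [0.617, 0.166]] yaw -2.1014660990667746 [np.float64(0.335), np.float64(0.081), np.float64(0.336), np.float64(0.083)] [0.57848227 0.01847791]
box [ 0.47657698 -0.22364805] sides [np.float64(0.073), np.float64(0.05), np.float64(0.074), np.float64(0.05)] long yaw -2.945052125301203
box scene [ 0.47656076 -0.2268848 ] [np.float64(0.051), np.float64(0.066), np.float64(0.052), np.float64(0.064)] 0.1529399297202706 -1.4030092016076026
grip [0.63956891 0.12146576 0.12409615] 0.001767850494658896 clamp -0.11594854813719917 0.00039339181668600635
pad top clamp 0.04014895513925397 -0.0016483567864034555
fixed jaw top 0.17442049678690522 -0.0006773733359053588
```

```bash
cat >> h.py <<'E'
O=np.array([.5795,.020]);YAW=-2.102;u=np.array([np.cos(YAW),np.sin(YAW)]);v=np.array([-u[1],u[0]])
def C(x,y): return O+u*x+v*y
def move(st,xy,z,psi):
    p=np.array(st["eef_pos"]);c=st["orientation"][2]
    d=np.array([xy[0],xy[1],z])-p;cs,sn=np.cos(c),np.sin(c)
    print("units dx dy dz",np.round(np.array([cs*d[0]+sn*d[1],sn*d[0]-cs*d[1],-d[2]])/.04,2),"rz",round(float((c-psi+np.pi)%(2*np.pi)-np.pi),3))
E
python3 - <<'E'
import rig;from rig import *
from h import *
print([ (k,getattr(rig,k)) for k in dir(rig) if 'depth' in k or 'grip' in k])
move(state(),(.4766,-.2253),.15,.175);print(C(.119,0))
E
```

```text
[('grip_depth', -0.0187)]
units dx dy dz [10.26 -7.96  2.01] rz 0.062
[ 0.51921799 -0.08260156]
```

Emit:
{"name": "arm_command", "arguments": {"steps": [{"dx":1,"dy":-1,"dz":-1,"jaw":0.85},{"dx":10.26,"dy":-7.96,"dz":-1,"rz":0.062,"jaw":0.85},{"dx":10.26,"dy":-7.96,"dz":-1,"rz":0.062,"jaw":0.85},{"dx":10.26,"dy":-7.96,"dz":-1,"rz":0.062,"jaw":0.85},{"dx":10.26,"dy":-7.96,"dz":-1,"rz":0.062,"jaw":0.85},{"dx":10.26,"dy":-7.96,"dz":-1,"rz":0.062,"jaw":0.85},{"dx":10.26,"dy":-7.96,"dz":-1,"rz":0.062,"jaw":0.85},{"dx":10.26,"dy":-7.96,"dz":0,"rz":0.062,"jaw":0.85},{"dx":10.26,"dy":-7.96,"dz":0,"rz":0.062,"jaw":0.85},{"dx":10.26,"dy":-7.96,"dz":0,"rz":0.062,"jaw":0.85}]}}

```text
invalid input
```

```bash
python3 - <<'E'
from rig import *
from h import *
s=state();print(s["t"],s["eef_pos"],s["orientation"]);move(s,(.4766,-.2253),.08,.175)
E
```

```text
0.1 [ 0.1523308  -0.63119392  0.2302446 ] [-3.13925000e+00  1.08011558e-05  2.36830041e-01]
units dx dy dz [10.26 -7.96  3.76] rz 0.062
```

Emit:
{"name": "arm_command", "arguments": {"steps": [{"dx":0.8,"dy":-0.6,"dz":-0.2,"rx":0,"ry":0,"rz":0.06,"jaw":0.85},{"dx":1.6,"dy":-1.2,"dz":-0.5,"rx":0,"ry":0,"rz":0.06,"jaw":0.85},{"dx":10.26,"dy":-7.96,"dz":-0.5,"rx":0,"ry":0,"rz":0.06,"jaw":0.85},{"dx":10.26,"dy":-7.96,"dz":-0.5,"rx":0,"ry":0,"rz":0.06,"jaw":0.85}], "newtons": 25}}

```text
t: 0.43
eef_pos: [0.2561, -0.5037, 0.2515]
orientation: [3.141, -0.001, 0.176]
wrist_force: [0.6, 0.3, 0.4]
finger_gap: 0.847
grip_force: 0.0
```

Emit:
{"name": "arm_command", "arguments": {"steps": [{"dx":6.65,"dy":-5.89,"dz":0,"rx":0,"ry":0,"rz":0,"jaw":0.85},{"dx":6.65,"dy":-5.89,"dz":0,"rx":0,"ry":0,"rz":0,"jaw":0.85},{"dx":6.65,"dy":-5.89,"dz":0,"rx":0,"ry":0,"rz":0,"jaw":0.85},{"dx":6.65,"dy":-5.89,"dz":0,"rx":0,"ry":0,"rz":0,"jaw":0.85},{"dx":6.65,"dy":-5.89,"dz":2,"rx":0,"ry":0,"rz":0,"jaw":0.85},{"dx":6.65,"dy":-5.89,"dz":2,"rx":0,"ry":0,"rz":0,"jaw":0.85},{"dx":6.65,"dy":-5.89,"dz":2,"rx":0,"ry":0,"rz":0,"jaw":0.85},{"dx":6.65,"dy":-5.89,"dz":3,"rx":0,"ry":0,"rz":0,"jaw":0.85},{"dx":6.65,"dy":-5.89,"dz":4,"rx":0,"ry":0,"rz":0,"jaw":0.85},{"dx":6.65,"dy":-5.89,"dz":4,"rx":0,"ry":0,"rz":0,"jaw":0.85}]}}

```text
t: 1.27
eef_pos: [0.4744, -0.2281, 0.0991]
orientation: [3.141, -0.002, 0.179]
wrist_force: [-0.4, -1.3, -0.1]
finger_gap: 0.851
grip_force: 0.0
```

```bash
python3 - <<'E'
from rig import *
from h import *
s=state();print(s["t"],s["eef_pos"],s["orientation"]);move(s,(.4766,-.2253),.008,.175)
f=grab_frame("scene");cv2.imwrite("pics/s1.png",cv2.resize(f["image"][180:300,170:330,::-1],None,fx=4,fy=4))
E
```

```text
1.2667 [ 0.47435149 -0.22808181  0.09914229] [ 3.14087078e+00 -2.31752521e-03  1.79010322e-01]
units dx dy dz [ 0.07 -0.06  2.28] rz 0.004
```

View pics/s1.png

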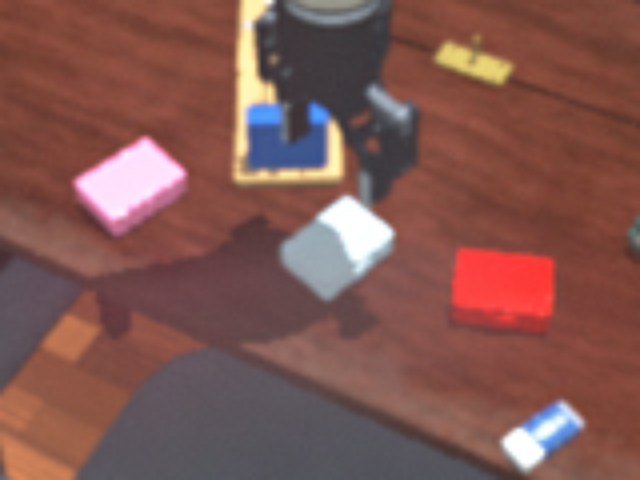

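The gripper hovers above the pale-blue box (crop about (338,248)), with fingers on either side of its short width. Descending.

Emit:
{"name": "arm_command", "arguments": {"steps": [{"dx":0,"dy":0,"dz":0.8,"rx":0,"ry":0,"rz":0,"jaw":0.85},{"dx":0,"dy":0,"dz":1.5,"rx":0,"ry":0,"rz":0,"jaw":0.85},{"dx":0,"dy":0,"dz":2.0,"rx":0,"ry":0,"rz":0,"jaw":0.85},{"dx":0,"dy":0,"dz":2.0,"rx":0,"ry":0,"rz":0,"jaw":0.85},{"dx":0,"dy":0,"dz":2.0,"rx":0,"ry":0,"rz":0,"jaw":0.85},{"dx":0,"dy":0,"dz":2.0,"rx":0,"ry":0,"rz":0,"jaw":0.3},{"dx":0,"dy":0,"dz":2.0,"rx":0,"ry":0,"rz":0,"jaw":0.3},{"dx":0,"dy":0,"dz":2.0,"rx":0,"ry":0,"rz":0,"jaw":0.3},{"dx":0,"dy":0,"dz":2.0,"rx":0,"ry":0,"rz":0,"jaw":0.3},{"dx":0,"dy":0,"dz":2.0,"rx":0,"ry":0,"rz":0,"jaw":0.3}], "newtons": 25}}

```text
t: 2.15
eef_pos: [0.4738, -0.2303, 0.0218]
orientation: [3.14, -0.003, 0.177]
wrist_force: [-1.5, 0.0, 6.8]
finger_gap: 0.552
grip_force: 25.5
```

Emit:
{"name": "arm_command", "arguments": {"steps": [{"dx":0,"dy":0,"dz":0,"rx":0,"ry":0,"rz":0,"jaw":0.3},{"dx":0,"dy":0,"dz":0,"rx":0,"ry":0,"rz":0,"jaw":0.3},{"dx":0,"dy":0,"dz":0,"rx":0,"ry":0,"rz":0,"jaw":0.3}]}}

```text
t: 2.4
eef_pos: [0.4738, -0.2303, 0.0218]
orientation: [3.14, -0.003, 0.177]
wrist_force: [-0.3, 1.4, 6.5]
finger_gap: 0.552
grip_force: 25.5
```

```bash
python3 - <<'E'
from rig import *
from h import *
s=state();print({k:np.round(v,3).tolist() for k,v in s.items()});move(s,(.4766,-.2253),.008,.175)
E
```

```text
{'t': 2.4, 'joint_positions': [0.438, 0.732, -0.042, 1.971, 0.067, 0.436, -1.047], 'qd': [0.002, -0.001, 0.0, 0.0, -0.001, -0.001, -0.002], 'effort': [0.04, -39.247, 0.033, -7.695, 0.009, -0.302, -0.016], 'eef_pos': [0.474, -0.23, 0.022], 'orientation': [3.14, -0.003, 0.177], 'wrist_force': [-0.313, 1.43, 6.498], 'wrist_torque': [0.117, 0.196, 0.002], 'grip_force': 25.537, 'finger_gap': 0.552}
units dx dy dz [ 0.09 -0.11  0.34] rz 0.002
```

Emit:
{"name": "arm_command", "arguments": {"steps": [{"dx":0,"dy":0,"dz":0,"rx":0,"ry":0,"rz":0,"jaw":0.85},{"dx":0,"dy":0,"dz":0,"rx":0,"ry":0,"rz":0,"jaw":0.85},{"dx":0,"dy":0,"dz":0,"rx":0,"ry":0,"rz":0,"jaw":0.85},{"dx":0,"dy":0,"dz":0,"rx":0,"ry":0,"rz":0,"jaw":0.85}]}}

```text
t: 2.73
eef_pos: [0.4728, -0.2299, 0.02]
orientation: [3.142, -0.0, 0.177]
wrist_force: [0.3, 0.5, -0.4]
finger_gap: 0.847
grip_force: 0.0
```

```bash
python3 - <<'E'
from rig import *
from h import *
s=state();print(s["eef_pos"],s["wrist_force"],s["finger_gap"])
for n,r in(("scene",(190,195,310,285)),("top",(240,170,340,245))):
  f=grab_frame(n);x0,y0,x1,y1=r
  cv2.imwrite(f"pics/{n}2.png",cv2.resize(f["image"][y0:y1,x0:x1,::-1],None,fx=6,fy=6,interpolation=cv2.INTER_CUBIC))
E
```

```text
[ 0.47277413 -0.22988695  0.01998511] [ 0.28243046  0.54288111 -0.40981955] 0.8468025228436804
```

View pics/scene2.png

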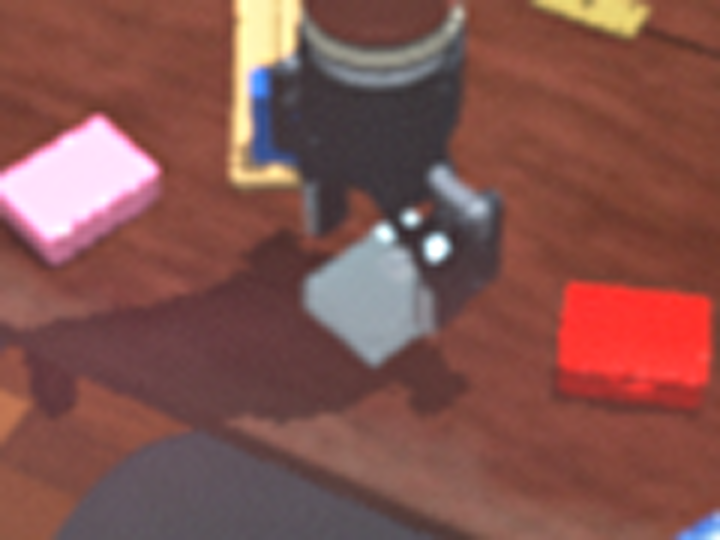

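The box sits between the open fingers (crop (375,300)), and the first grip was too high. I'll go 14 mm deeper and grip again.

Emit:
{"name": "arm_command", "arguments": {"steps": [{"dx":0.1,"dy":0,"dz":0.33,"rx":0,"ry":0,"rz":0,"jaw":0.85},{"dx":0.1,"dy":0,"dz":0.33,"rx":0,"ry":0,"rz":0,"jaw":0.85},{"dx":0.1,"dy":0,"dz":0.33,"rx":0,"ry":0,"rz":0,"jaw":0.3},{"dx":0.1,"dy":0,"dz":0.33,"rx":0,"ry":0,"rz":0,"jaw":0.3},{"dx":0.1,"dy":0,"dz":0.33,"rx":0,"ry":0,"rz":0,"jaw":0.3},{"dx":0.1,"dy":0,"dz":0.33,"rx":0,"ry":0,"rz":0,"jaw":0.3},{"dx":0.1,"dy":0,"dz":0.33,"rx":0,"ry":0,"rz":0,"jaw":0.3}], "newtons": 25}}

```text
t: 3.42
eef_pos: [0.4767, -0.2293, 0.007]
orientation: [3.141, -0.0, 0.177]
wrist_force: [-0.7, -0.1, 1.2]
finger_gap: 0.571
grip_force: 26.4
```

Emit:
{"name": "arm_command", "arguments": {"steps": [{"dx":0,"dy":0,"dz":-0.5,"rx":0,"ry":0,"rz":0,"jaw":0.3},{"dx":0,"dy":0,"dz":-1.3,"rx":0,"ry":0,"rz":0,"jaw":0.3},{"dx":0,"dy":0,"dz":-2.0,"rx":0,"ry":0,"rz":-0.1,"jaw":0.3},{"dx":0,"dy":0,"dz":-2.5,"rx":0,"ry":0,"rz":-0.2,"jaw":0.3},{"dx":0,"dy":0,"dz":-2.5,"rx":0,"ry":0,"rz":-0.3,"jaw":0.3},{"dx":0,"dy":0,"dz":-2.5,"rx":0,"ry":0,"rz":-0.4,"jaw":0.3},{"dx":0,"dy":0,"dz":-2.5,"rx":0,"ry":0,"rz":-0.5,"jaw":0.3},{"dx":0,"dy":0,"dz":-2.5,"rx":0,"ry":0,"rz":-0.6,"jaw":0.3},{"dx":0,"dy":0,"dz":-2.5,"rx":0,"ry":0,"rz":-0.7,"jaw":0.3},{"dx":0,"dy":0,"dz":-2.5,"rx":0,"ry":0,"rz":-0.8,"jaw":0.3}]}}

```text
t: 4.25
eef_pos: [0.4764, -0.2292, 0.1068]
orientation: [-3.141, 0.0, 0.982]
wrist_force: [-1.0, -1.2, -1.0]
finger_gap: 0.571
grip_force: 26.3
```

```bash
python3 - <<'E'
from rig import *
from h import *
s=state();print(s["eef_pos"],s["wrist_force"],s["finger_gap"],s["orientation"]);move(s,C(.118,0),.1,1.0396)
E
```

```text
[ 0.47635461 -0.22920043  0.10680513] [-1.01606297 -1.20385111 -1.01847506] 0.5705842180698878 [-3.14140961e+00  2.78746088e-04  9.81605055e-01]
units dx dy dz [ 3.67 -1.15  0.17] rz -0.058
```

Emit:
{"name": "arm_command", "arguments": {"steps": [{"dx":1,"dy":-0.3,"dz":0,"rx":0,"ry":0,"rz":-0.06,"jaw":0.3},{"dx":2,"dy":-0.6,"dz":0,"rx":0,"ry":0,"rz":-0.06,"jaw":0.3},{"dx":3,"dy":-0.9,"dz":0,"rx":0,"ry":0,"rz":-0.06,"jaw":0.3},{"dx":3.67,"dy":-1.15,"dz":0,"rx":0,"ry":0,"rz":-0.06,"jaw":0.3},{"dx":3.67,"dy":-1.15,"dz":0,"rx":0,"ry":0,"rz":-0.06,"jaw":0.3},{"dx":3.67,"dy":-1.15,"dz":0,"rx":0,"ry":0,"rz":-0.06,"jaw":0.3},{"dx":3.67,"dy":-1.15,"dz":0,"rx":0,"ry":0,"rz":-0.06,"jaw":0.3}]}}

```text
t: 4.83
eef_pos: [0.5202, -0.0828, 0.1066]
orientation: [-3.141, 0.002, 1.036]
wrist_force: [0.2, -0.9, -1.2]
finger_gap: 0.575
grip_force: 26.4
```

```bash
python3 - <<'E'
from rig import *
from h import *
s=state();print(s["eef_pos"],s["wrist_force"],s["finger_gap"],s["orientation"]);move(s,C(.118,0),.0375,1.0396)
for n,r in(("scene",(200,155,320,245)),("top",(210,160,310,235))):
  f=grab_frame(n);x0,y0,x1,y1=r;np.savez(n+"3.npz",**f)
  cv2.imwrite(f"pics/{n}3.png",cv2.resize(f["image"][y0:y1,x0:x1,::-1],None,fx=6,fy=6,interpolation=cv2.INTER_CUBIC))
E
```

```text
[ 0.52021496 -0.08275533  0.10661987] [ 0.17228457 -0.90744623 -1.21917584] 0.5751026103393616 [-3.14141597e+00  1.54005010e-03  1.03618799e+00]
units dx dy dz [ 0.02 -0.02  1.73] rz -0.003
```

View pics/scene3.png

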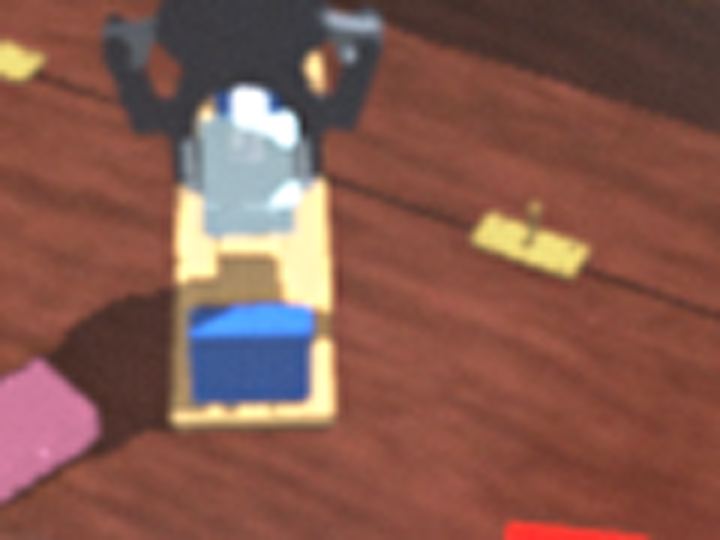

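The box is held over the bed with its front face at crop (250,215); the fixed jaw is at (250,350). A quick check of the front edge against the clamp frame.

```bash
python3 - <<'E'
from h import *
f=dict(np.load("scene3.npz"))
S=lambda x,y:(x/6+200-.4,y/6+155-.4)
for n,p,z in(("box bottom front L",(207,236),.0996),("R",(293,234),.0996),("jaw top outer L",(190,337),.068),("R",(317,334),.068)):
    q=onz(f,S(*p),z)[:2]-O;print(n,(q@u).round(4),(q@v).round(4))
E
```

```text
box bottom front L 0.1461 -0.021
R 0.146 0.0227
jaw top outer L 0.1864 -0.0304
R 0.1863 0.0337
```

Emit:
{"name": "arm_command", "arguments": {"steps": [{"dx":0,"dy":0,"dz":0.7,"rx":0,"ry":0,"rz":0,"jaw":0.3},{"dx":0,"dy":0,"dz":1.3,"rx":0,"ry":0,"rz":0,"jaw":0.3},{"dx":0,"dy":0,"dz":1.6,"rx":0,"ry":0,"rz":0,"jaw":0.3},{"dx":0,"dy":0,"dz":1.7,"rx":0,"ry":0,"rz":0,"jaw":0.3},{"dx":0,"dy":0,"dz":1.74,"rx":0,"ry":0,"rz":0,"jaw":0.3},{"dx":0,"dy":0,"dz":1.74,"rx":0,"ry":0,"rz":0,"jaw":0.3},{"dx":0,"dy":0,"dz":1.74,"rx":0,"ry":0,"rz":0,"jaw":0.3}]}}

```text
t: 5.52
eef_pos: [0.5212, -0.0829, 0.0377]
orientation: [3.14, -0.0, 1.035]
wrist_force: [-0.2, -0.1, -0.2]
finger_gap: 0.571
grip_force: 26.3
```

Emit:
{"name": "arm_command", "arguments": {"steps": [{"dx":0,"dy":0,"dz":0.03,"rx":0,"ry":0,"rz":0,"jaw":0.3},{"dx":0,"dy":0,"dz":0.03,"rx":0,"ry":0,"rz":0,"jaw":0.7},{"dx":0,"dy":0,"dz":0.03,"rx":0,"ry":0,"rz":0,"jaw":0.85},{"dx":0,"dy":0,"dz":0.03,"rx":0,"ry":0,"rz":0,"jaw":0.85},{"dx":0,"dy":0,"dz":0.03,"rx":0,"ry":0,"rz":0,"jaw":0.85},{"dx":0,"dy":0,"dz":-0.5,"rx":0,"ry":0,"rz":0,"jaw":0.85},{"dx":0,"dy":0,"dz":-1.3,"rx":0,"ry":0,"rz":0,"jaw":0.85},{"dx":0,"dy":0,"dz":-2.2,"rx":0,"ry":0,"rz":0,"jaw":0.85},{"dx":0,"dy":0,"dz":-3.2,"rx":0,"ry":0,"rz":0,"jaw":0.85},{"dx":0,"dy":0,"dz":-4.2,"rx":0,"ry":0,"rz":0,"jaw":0.85}]}}

```text
t: 6.35
eef_pos: [0.5201, -0.0816, 0.2066]
orientation: [-3.14, 0.0, 1.037]
wrist_force: [1.4, 0.2, -0.2]
finger_gap: 0.852
grip_force: 0.0
```

```bash
python3 - <<'E'
from rig import *
from h import *
s=state();print(s["eef_pos"],s["wrist_force"],s["finger_gap"],s["orientation"]);move(s,C(-.1175,0),.21,2.6104)
E
```

```text
[ 0.52010378 -0.08156421  0.20659703] [ 1.38775501  0.17847503 -0.21145246] 0.8523428996301781 [-3.14036742e+00  1.95643663e-04  1.03718277e+00]
units dx dy dz [ 5.88 -0.02 -0.09] rz -1.573
```

Emit:
{"name": "arm_command", "arguments": {"steps": [{"dx":1,"dy":0,"dz":0,"rx":0,"ry":0,"rz":-0.12,"jaw":0.6},{"dx":2,"dy":0,"dz":0,"rx":0,"ry":0,"rz":-0.24,"jaw":0.6},{"dx":3,"dy":0,"dz":0,"rx":0,"ry":0,"rz":-0.36,"jaw":0.6},{"dx":4,"dy":0,"dz":0,"rx":0,"ry":0,"rz":-0.48,"jaw":0.6},{"dx":5,"dy":0,"dz":0,"rx":0,"ry":0,"rz":-0.6,"jaw":0.6},{"dx":5.88,"dy":0,"dz":0,"rx":0,"ry":0,"rz":-0.72,"jaw":0.6},{"dx":5.88,"dy":0,"dz":0,"rx":0,"ry":0,"rz":-0.84,"jaw":0.6},{"dx":5.88,"dy":0,"dz":0,"rx":0,"ry":0,"rz":-0.96,"jaw":0.6},{"dx":5.88,"dy":0,"dz":0,"rx":0,"ry":0,"rz":-1.08,"jaw":0.6},{"dx":5.88,"dy":0,"dz":0,"rx":0,"ry":0,"rz":-1.2,"jaw":0.6}]}}

```text
t: 7.18
eef_pos: [0.6403, 0.1209, 0.2046]
orientation: [-3.141, -0.0, 2.243]
wrist_force: [0.0, -0.4, 0.4]
finger_gap: 0.597
grip_force: 0.0
```

Emit:
{"name": "arm_command", "arguments": {"steps": [{"dx":0,"dy":0,"dz":0,"rx":0,"ry":0,"rz":-0.12,"jaw":0.6},{"dx":0,"dy":0,"dz":0,"rx":0,"ry":0,"rz":-0.24,"jaw":0.6},{"dx":0,"dy":0,"dz":0,"rx":0,"ry":0,"rz":-0.37,"jaw":0.6},{"dx":0,"dy":0,"dz":0,"rx":0,"ry":0,"rz":-0.37,"jaw":0.6},{"dx":0,"dy":0,"dz":0,"rx":0,"ry":0,"rz":-0.37,"jaw":0.6}]}}

```text
t: 7.6
eef_pos: [0.6403, 0.1205, 0.2047]
orientation: [-3.141, -0.001, 2.604]
wrist_force: [0.1, -0.6, -0.2]
finger_gap: 0.597
grip_force: 0.0
```

```bash
python3 - <<'E'
from rig import *
from h import *
s=state();print(s["eef_pos"],s["wrist_force"],s["finger_gap"],s["orientation"],s["joint_positions"]);move(s,C(-.1175,0),.108,2.6104)
for n,r in(("scene",(200,125,290,225)),):
  f=grab_frame(n);x0,y0,x1,y1=r;np.savez(n+"4.npz",**f)
  cv2.imwrite(f"pics/{n}4.png",cv2.resize(f["image"][y0:y1,x0:x1,::-1],None,fx=6,fy=6,interpolation=cv2.INTER_CUBIC))
f=grab_frame("top");np.savez("top4.npz",**f)
E
```

```text
[0.64030651 0.12046719 0.20473165] [ 0.13764034 -0.57223745 -0.20975656] 0.5974338283834161 [-3.14128563e+00 -7.67391770e-04  2.60379555e+00] [ 0.17188286  0.73804791 -0.73539084  1.4384926   0.51353158  1.16311867
  0.394738  ]
units dx dy dz [0.04 0.   2.42] rz -0.007
```

View pics/scene4.png

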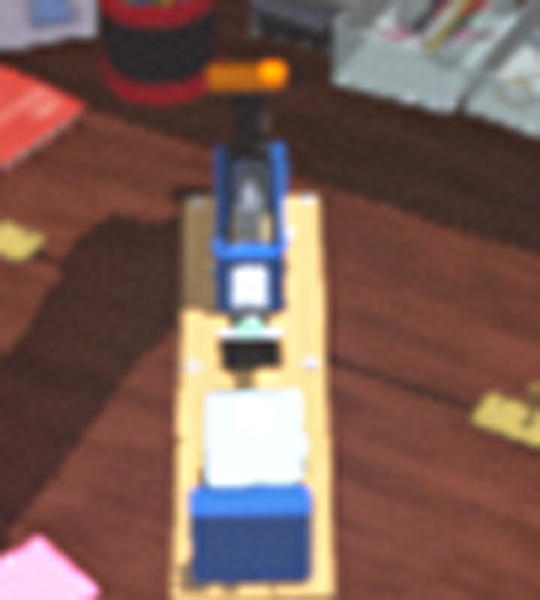

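The box stands upright on the bed at crop (255,435), against the fixed jaw side. The pad at (250,350) is clear of it, and the orange bar is at (248,75). Descending on the grip.

Emit:
{"name": "arm_command", "arguments": {"steps": [{"dx":0,"dy":0,"dz":0.9,"rx":0,"ry":0,"rz":0,"jaw":0.6},{"dx":0,"dy":0,"dz":1.7,"rx":0,"ry":0,"rz":0,"jaw":0.6},{"dx":0,"dy":0,"dz":2.3,"rx":0,"ry":0,"rz":0,"jaw":0.6},{"dx":0,"dy":0,"dz":2.55,"rx":0,"ry":0,"rz":0,"jaw":0.6},{"dx":0,"dy":0,"dz":2.55,"rx":0,"ry":0,"rz":0,"jaw":0.6},{"dx":0,"dy":0,"dz":2.55,"rx":0,"ry":0,"rz":0,"jaw":0.0},{"dx":0,"dy":0,"dz":2.55,"rx":0,"ry":0,"rz":0,"jaw":0.0},{"dx":0,"dy":0,"dz":2.55,"rx":0,"ry":0,"rz":0,"jaw":0.0},{"dx":0,"dy":0,"dz":2.55,"rx":0,"ry":0,"rz":0,"jaw":0.0},{"dx":0,"dy":0,"dz":2.55,"rx":0,"ry":0,"rz":0,"jaw":0.0}], "newtons": 30}}

```text
t: 8.53
eef_pos: [0.6411, 0.1204, 0.1055]
orientation: [3.141, 0.003, 2.606]
wrist_force: [-1.4, -0.6, 6.9]
finger_gap: 0.172
grip_force: 29.7
```

Emit:
{"name": "arm_command", "arguments": {"steps": [{"dx":0,"dy":-0.22,"dz":-0.06,"rx":0,"ry":0,"rz":0,"jaw":0.0},{"dx":0,"dy":-0.44,"dz":-0.09,"rx":0,"ry":0,"rz":0,"jaw":0.0},{"dx":0,"dy":-0.67,"dz":-0.1,"rx":0,"ry":0,"rz":0,"jaw":0.0},{"dx":0,"dy":-0.9,"dz":-0.09,"rx":0,"ry":0,"rz":0,"jaw":0.0},{"dx":0,"dy":-1.12,"dz":-0.06,"rx":0,"ry":0,"rz":0,"jaw":0.0},{"dx":0,"dy":-1.34,"dz":0.0,"rx":0,"ry":0,"rz":0,"jaw":0.0},{"dx":0,"dy":-1.34,"dz":0.0,"rx":0,"ry":0,"rz":0,"jaw":0.0},{"dx":0,"dy":-1.34,"dz":0.0,"rx":0,"ry":0,"rz":0,"jaw":0.0}]}}

```text
t: 9.2
eef_pos: [0.6167, 0.0788, 0.1078]
orientation: [3.128, 0.005, 2.607]
wrist_force: [1.4, 3.9, 10.0]
finger_gap: 0.174
grip_force: 31.1
```

```bash
python3 - <<'E'
from rig import *
from h import *
s=state();print(s["eef_pos"],s["wrist_force"],s["finger_gap"],(np.array(s["eef_pos"][:2])-O)@u)
f=grab_frame("scene");g=dict(np.load("scene4.npz"))
a=f["image"][125:225,200:290,::-1];b=g["image"][125:225,200:290,::-1]
np.savez("scene5.npz",**f)
cv2.imwrite("pics/5.png",cv2.resize(np.hstack([b,a])[15:95],None,fx=4.4,fy=4.4,interpolation=cv2.INTER_CUBIC))
# profile along clamp mid-line at rod height, before / after
for n,F in(("before",g),("after",f)):
    P=[proj(F,[*C(x,0),.057]) for x in np.arange(.02,.10,.004)]
    print(n,[tuple(int(c) for c in F["image"][int(round(q[1])),int(round(q[0]))]) for q in P])
E
```

```text
[0.61668713 0.07877809 0.10775223] [1.42183239 3.89282577 9.98182277] 0.17415323895708953 -0.06951629018633058
before [(150, 155, 161), (203, 239, 226), (188, 255, 231), (188, 255, 231), (202, 255, 242), (125, 150, 144), (58, 54, 53), (53, 47, 48), (53, 47, 48), (54, 50, 51), (57, 53, 54), (95, 81, 65), (154, 126, 91), (154, 126, 91), (162, 132, 92), (170, 158, 133), (221, 238, 243), (252, 255, 255), (255, 255, 255), (255, 255, 255)]
after [(254, 255, 255), (240, 246, 255), (155, 162, 178), (155, 162, 178), (112, 120, 125), (158, 200, 181), (221, 255, 251), (163, 255, 211), (163, 255, 211), (132, 178, 154), (84, 82, 87), (59, 53, 55), (59, 53, 53), (59, 53, 53), (63, 59, 58), (112, 121, 121), (219, 244, 249), (255, 255, 255), (255, 255, 255), (255, 255, 255)]
```

View pics/5.png

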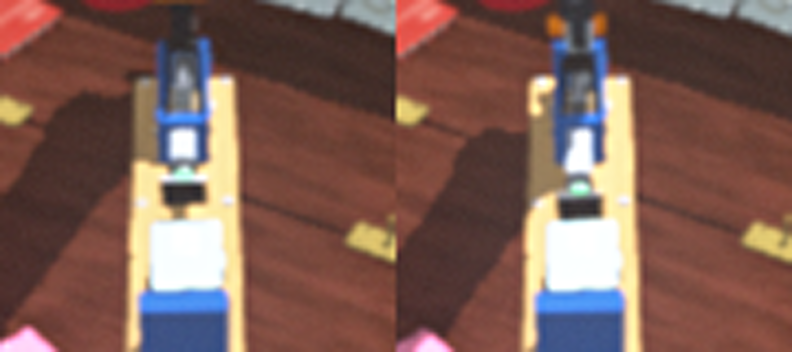

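Left is before and right is after pump 1. The pad (right-half crop (578,205)) advanced about 18 mm and nearly reaches the box at (582,250). I'll return the trigger and pump again.

Emit:
{"name": "arm_command", "arguments": {"steps": [{"dx":0,"dy":0.22,"dz":-0.1,"rx":0,"ry":0,"rz":0,"jaw":0.0},{"dx":0,"dy":0.44,"dz":-0.14,"rx":0,"ry":0,"rz":0,"jaw":0.0},{"dx":0,"dy":0.67,"dz":-0.16,"rx":0,"ry":0,"rz":0,"jaw":0.0},{"dx":0,"dy":0.9,"dz":-0.14,"rx":0,"ry":0,"rz":0,"jaw":0.0},{"dx":0,"dy":1.12,"dz":-0.1,"rx":0,"ry":0,"rz":0,"jaw":0.0},{"dx":0,"dy":1.36,"dz":-0.06,"rx":0,"ry":0,"rz":0,"jaw":0.0},{"dx":0,"dy":1.36,"dz":-0.06,"rx":0,"ry":0,"rz":0,"jaw":0.0},{"dx":0,"dy":1.36,"dz":-0.06,"rx":0,"ry":0,"rz":0,"jaw":0.0}]}}

```text
t: 9.92
eef_pos: [0.6406, 0.12, 0.1048]
orientation: [-3.136, 0.0, 2.607]
wrist_force: [-1.2, -4.9, 1.4]
finger_gap: 0.176
grip_force: 38.0
```

```bash
cat >> h.py <<'E'
def prof(F,z=.057,a=.0,b=.13,step=.002,y=(-.006,0,.006)):
    xs=np.arange(a,b,step);im=F["image"].astype(np.float32);out=0
    for yy in y:
        P=np.array([proj(F,[*C(x,yy),z]) for x in xs],np.float32)
        out=out+cv2.remap(im,P[:,0].copy(),P[:,1].copy(),cv2.INTER_LINEAR).reshape(-1,3)
    return xs,out/len(y)
E
cat > look.py <<'E'
from rig import *
from h import *
import sys
n=sys.argv[1]
s=state();p=np.array(s["eef_pos"]);print("t",s["t"],"clampx",((p[:2]-O)@u).round(4),((p[:2]-O)@v).round(4),"z",p[2].round(4),"F",np.round(s["wrist_force"],1),"gap",round(s["finger_gap"],3),s["grip_force"])
for c in("scene","top"):
    F=grab_frame(c);np.savez(c+n,**F)
    xs,o=prof(F);print(c," ".join(f"{int(round(x*1000))}:{int(q.mean())}/{int(q[1]-q[0])}" for x,q in zip(xs,o)))
E
python3 look.py 6; python3 - <<'E'
from h import *
for k in("scene4","scene5","top4"):
    xs,o=prof(dict(np.load(k+".npz")));print(k," ".join(f"{int(round(x*1000))}:{int(q.mean())}/{int(q[1]-q[0])}" for x,q in zip(xs,o)))
E
```

```text
t 9.9167 clampx -0.1171 0.002 z 0.1048 F [-1.2 -4.9  1.4] gap 0.176 38.04607732454315
scene 0:249/3 2:249/3 4:250/3 6:250/3 8:250/4 10:250/4 12:250/4 14:250/4 16:250/4 18:251/3 20:251/3 22:249/3 24:247/4 26:237/4 28:206/3 30:178/2 32:156/1 34:134/0 36:124/1 38:137/10 40:150/19 42:171/25 44:195/31 46:209/40 48:201/53 50:193/67 52:177/55 54:158/39 56:136/24 58:110/11 60:83/-1 62:70/-3 64:58/-5 66:53/-5 68:53/-5 70:53/-5 72:54/-5 74:55/-4 76:71/0 78:97/4 80:129/10 82:178/17 84:228/24 86:241/15 88:250/4 90:255/0 92:255/0 94:254/0 96:254/0 98:254/0 100:254/0 102:254/0 104:254/0 106:254/0 108:254/1 110:254/1 112:254/1 114:254/1 116:254/1 118:254/2 120:253/3 122:253/3 124:253/4 126:253/4 128:253/4
top 0:147/-67 2:147/-67 4:147/-67 6:147/-66 8:147/-66 10:147/-67 12:147/-67 14:147/-67 16:147/-67 18:147/-67 20:147/-67 22:146/-67 24:146/-66 26:145/-67 28:145/-67 30:145/-67 32:145/-66 34:145/-66 36:144/-66 38:143/-66 40:143/-65 42:142/-65 44:142/-66 46:142/-66 48:141/-65 50:141/-65 52:139/-65 54:138/-66 56:137/-66 58:137/-64 60:141/-61 62:145/-56 64:148/-51 66:152/-47 68:158/-43 70:168/-36 72:17
[... 1516 characters left out ...]
20:254/2 122:253/3 124:253/3 126:253/3 128:253/3
top4 0:238/0 2:238/0 4:236/0 6:234/-1 8:226/-5 10:217/-9 12:207/-14 14:198/-19 16:191/-23 18:183/-27 20:176/-29 22:170/-32 24:166/-34 26:162/-37 28:157/-40 30:157/-41 32:160/-38 34:162/-38 36:151/-37 38:132/-34 40:119/-35 42:119/-37 44:137/-37 46:160/-36 48:186/-25 50:203/-16 52:212/-14 54:221/-10 56:230/-6 58:237/-4 60:235/-6 62:237/-6 64:239/-2 66:240/0 68:240/0 70:240/0 72:240/0 74:240/0 76:239/0 78:243/0 80:249/0 82:253/0 84:255/0 86:255/0 88:255/0 90:255/0 92:255/0 94:255/0 96:255/0 98:255/0 100:255/0 102:255/0 104:255/0 106:255/0 108:255/0 110:255/0 112:255/0 114:255/0 116:255/0 118:255/0 120:255/0 122:255/0 124:255/0 126:255/0 128:255/0
```

Emit:
{"name": "arm_command", "arguments": {"steps": [{"dx":0,"dy":-0.24,"dz":-0.04,"rx":0,"ry":0,"rz":0,"jaw":0.0},{"dx":0,"dy":-0.46,"dz":-0.08,"rx":0,"ry":0,"rz":0,"jaw":0.0},{"dx":0,"dy":-0.69,"dz":-0.1,"rx":0,"ry":0,"rz":0,"jaw":0.0},{"dx":0,"dy":-0.92,"dz":-0.08,"rx":0,"ry":0,"rz":0,"jaw":0.0},{"dx":0,"dy":-1.14,"dz":-0.04,"rx":0,"ry":0,"rz":0,"jaw":0.0},{"dx":0,"dy":-1.36,"dz":0.0,"rx":0,"ry":0,"rz":0,"jaw":0.0},{"dx":0,"dy":-1.36,"dz":0.0,"rx":0,"ry":0,"rz":0,"jaw":0.0},{"dx":0,"dy":-1.36,"dz":0.0,"rx":0,"ry":0,"rz":0,"jaw":0.0}]}}

```text
t: 10.68
eef_pos: [0.6173, 0.0801, 0.1092]
orientation: [3.125, 0.005, 2.608]
wrist_force: [4.1, 2.5, 4.0]
finger_gap: 0.171
grip_force: 30.1
```

```bash
python3 look.py 7
```

```text
t 10.6833 clampx -0.071 0.0021 z 0.1092 F [4.1 2.5 4. ] gap 0.171 30.072434842586517
scene 0:246/3 2:246/3 4:247/3 6:248/3 8:248/4 10:249/4 12:249/4 14:250/3 16:250/3 18:251/3 20:251/3 22:251/2 24:252/2 26:253/1 28:253/1 30:253/1 32:253/2 34:253/2 36:247/3 38:229/3 40:210/4 42:184/3 44:155/2 46:137/2 48:144/7 50:151/13 52:169/18 54:188/24 56:200/33 58:201/46 60:202/60 62:205/48 64:209/34 66:192/22 68:155/10 70:118/0 72:88/-2 74:59/-4 76:63/-1 78:84/5 80:115/13 82:167/23 84:220/33 86:236/21 88:249/6 90:255/0 92:255/0 94:254/0 96:254/0 98:254/0 100:254/0 102:254/0 104:254/0 106:254/0 108:254/0 110:254/0 112:254/0 114:254/0 116:254/1 118:254/1 120:253/2 122:253/3 124:253/3 126:253/4 128:253/4
top 0:150/-67 2:150/-67 4:151/-67 6:150/-67 8:149/-68 10:148/-67 12:148/-64 14:159/-51 16:173/-36 18:193/-23 20:208/-12 22:231/-4 24:245/0 26:252/0 28:254/0 30:252/0 32:247/-1 34:234/-9 36:217/-19 38:196/-33 40:180/-43 42:164/-54 44:154/-61 46:147/-67 48:147/-67 50:147/-67 52:146/-67 54:146/-67 56:145/-68 58:145/-68 60:145/-67 62:145/-67 64:145/-67 66:145/-67 68:144/-66 70:144/-67 72:144/-67 74:144/-66 76:144/-65 78:144/-65 80:144/-66 82:144/-66 84:144/-66 86:144/-66 88:144/-66 90:143/-67 92:143/-66 94:142/-66 96:142/-65 98:142/-65 100:142/-65 102:141/-65 104:141/-64 106:140/-64 108:139/-64 110:138/-64 112:137/-64 114:136/-64 116:135/-64 118:134/-64 120:133/-63 122:135/-61 124:136/-59 126:141/-56 128:143/-53
```

Emit:
{"name": "arm_command", "arguments": {"steps": [{"dx":0,"dy":-0.15,"dz":0,"rx":0,"ry":0,"rz":0,"jaw":0.0},{"dx":0,"dy":-0.25,"dz":0,"rx":0,"ry":0,"rz":0,"jaw":0.0},{"dx":0,"dy":-0.25,"dz":0,"rx":0,"ry":0,"rz":0,"jaw":0.0},{"dx":0,"dy":-0.25,"dz":0,"rx":0,"ry":0,"rz":0,"jaw":0.0}]}}

```text
t: 11.12
eef_pos: [0.613, 0.0728, 0.108]
orientation: [3.122, 0.005, 2.608]
wrist_force: [9.6, 5.0, -2.4]
finger_gap: 0.172
grip_force: 29.8
```

```bash
sed -i 's/for c in("scene","top")/for c in("scene",)/; s/prof(F)/prof(F,a=.024,b=.094)/' look.py; python3 look.py 8
```

```text
t 11.1167 clampx -0.0625 0.0021 z 0.108 F [ 9.6  5.  -2.4] gap 0.172 29.82075178151831
scene 24:252/1 26:253/1 28:253/1 30:253/2 32:253/1 34:253/1 36:253/2 38:249/3 40:246/4 42:222/3 44:192/2 46:166/1 48:147/0 50:128/0 52:135/6 54:148/14 56:165/22 58:188/28 60:212/34 62:207/48 64:200/63 66:187/63 68:170/46 70:152/29 72:121/15 74:91/1 76:85/0 78:91/5 80:112/12 82:165/22 84:219/32 86:235/20 88:249/6 90:255/0 92:255/0
```

Emit:
{"name": "arm_command", "arguments": {"steps": [{"dx":0,"dy":0.25,"dz":-0.06,"rx":0,"ry":0,"rz":0,"jaw":0.0},{"dx":0,"dy":0.55,"dz":-0.1,"rx":0,"ry":0,"rz":0,"jaw":0.0},{"dx":0,"dy":0.85,"dz":-0.11,"rx":0,"ry":0,"rz":0,"jaw":0.0},{"dx":0,"dy":1.15,"dz":-0.09,"rx":0,"ry":0,"rz":0,"jaw":0.0},{"dx":0,"dy":1.4,"dz":-0.05,"rx":0,"ry":0,"rz":0,"jaw":0.0},{"dx":0,"dy":1.61,"dz":0,"rx":0,"ry":0,"rz":0,"jaw":0.0},{"dx":0,"dy":1.61,"dz":0,"rx":0,"ry":0,"rz":0,"jaw":0.0},{"dx":0,"dy":1.61,"dz":0,"rx":0,"ry":0,"rz":0,"jaw":0.0}]}}

```text
t: 11.83
eef_pos: [0.6405, 0.1206, 0.1058]
orientation: [-3.137, 0.0, 2.607]
wrist_force: [-0.2, -4.7, 6.3]
finger_gap: 0.176
grip_force: 36.9
```

Emit:
{"name": "arm_command", "arguments": {"steps": [{"dx":0,"dy":-0.25,"dz":-0.04,"rx":0,"ry":0,"rz":0,"jaw":0.0},{"dx":0,"dy":-0.5,"dz":-0.08,"rx":0,"ry":0,"rz":0,"jaw":0.0},{"dx":0,"dy":-0.75,"dz":-0.1,"rx":0,"ry":0,"rz":0,"jaw":0.0},{"dx":0,"dy":-1.0,"dz":-0.08,"rx":0,"ry":0,"rz":0,"jaw":0.0},{"dx":0,"dy":-1.2,"dz":-0.05,"rx":0,"ry":0,"rz":0,"jaw":0.0},{"dx":0,"dy":-1.4,"dz":0.0,"rx":0,"ry":0,"rz":0,"jaw":0.0},{"dx":0,"dy":-1.58,"dz":0.0,"rx":0,"ry":0,"rz":0,"jaw":0.0},{"dx":0,"dy":-1.58,"dz":0.0,"rx":0,"ry":0,"rz":0,"jaw":0.0},{"dx":0,"dy":-1.58,"dz":0.0,"rx":0,"ry":0,"rz":0,"jaw":0.0}]}}

```text
t: 12.58
eef_pos: [0.6127, 0.0734, 0.1082]
orientation: [3.125, 0.004, 2.608]
wrist_force: [5.7, 2.5, 4.1]
finger_gap: 0.169
grip_force: 30.5
```

```bash
python3 look.py 9
```

```text
t 12.5833 clampx -0.0629 0.0016 z 0.1082 F [5.7 2.5 4.1] gap 0.169 30.546083450317383
scene 24:252/1 26:252/1 28:252/1 30:252/1 32:252/1 34:252/1 36:252/1 38:252/1 40:252/1 42:252/1 44:252/1 46:252/1 48:252/1 50:252/1 52:252/2 54:253/2 56:249/3 58:239/5 60:230/6 62:202/4 64:171/1 66:151/0 68:142/0 70:134/1 72:149/13 74:165/26 76:181/37 78:196/48 80:209/53 82:213/46 84:218/39 86:205/35 88:190/31 90:198/27 92:224/23
```

Emit:
{"name": "arm_command", "arguments": {"steps": [{"dx":0,"dy":0.25,"dz":-0.06,"rx":0,"ry":0,"rz":0,"jaw":0.0},{"dx":0,"dy":0.55,"dz":-0.1,"rx":0,"ry":0,"rz":0,"jaw":0.0},{"dx":0,"dy":0.85,"dz":-0.11,"rx":0,"ry":0,"rz":0,"jaw":0.0},{"dx":0,"dy":1.15,"dz":-0.09,"rx":0,"ry":0,"rz":0,"jaw":0.0},{"dx":0,"dy":1.4,"dz":-0.05,"rx":0,"ry":0,"rz":0,"jaw":0.0},{"dx":0,"dy":1.58,"dz":0,"rx":0,"ry":0,"rz":0,"jaw":0.0},{"dx":0,"dy":1.58,"dz":0,"rx":0,"ry":0,"rz":0,"jaw":0.0},{"dx":0,"dy":1.58,"dz":0,"rx":0,"ry":0,"rz":0,"jaw":0.0}]}}

```text
t: 13.3
eef_pos: [0.6401, 0.1203, 0.1051]
orientation: [-3.137, -0.001, 2.607]
wrist_force: [0.7, -5.7, 5.6]
finger_gap: 0.176
grip_force: 39.5
```

```bash
sed -i 's/a=.024,b=.094/a=.040,b=.110/' look.py; python3 look.py 10
python3 - <<'E'
from h import *
for k in("scene4","scene8","scene10"):
    F=dict(np.load(k+".npz"));xs,o=prof(F,z=.062,a=.12,b=.19,y=(-.012,0,.012));print(k,"r-chan front"," ".join(f"{int(round(x*1000))}:{int(q[0])}" for x,q in zip(xs,o)))
    xs,o=prof(F,z=.056,a=.07,b=.11,y=(-.021,-.02,.02));print(k,"rear corner"," ".join(f"{int(round(x*1000))}:{int(q[2])}" for x,q in zip(xs,o)))
E
```

```text
t 13.3 clampx -0.1172 0.0014 z 0.1051 F [ 0.7 -5.7  5.6] gap 0.176 39.541876825969666
scene 40:251/2 42:251/2 44:251/2 46:251/2 48:251/2 50:251/2 52:251/2 54:251/3 56:247/3 58:237/5 60:227/6 62:199/4 64:168/2 66:150/1 68:143/1 70:138/2 72:156/12 74:175/21 76:188/33 78:200/45 80:209/51 82:212/46 84:216/40 86:203/35 88:187/31 90:195/26 92:223/22 94:244/17 96:249/9 98:254/1 100:254/0 102:254/0 104:254/0 106:254/0 108:254/0
scene4 r-chan front 120:251 122:251 124:250 126:249 128:249 130:249 132:249 134:249 136:249 138:249 140:249 142:250 144:250 146:251 148:251 150:252 152:253 154:243 156:224 158:191 160:144 162:104 164:86 166:71 168:73 170:75 172:76 174:77 176:75 178:73 180:69 182:65 184:63 186:62 188:61
scene4 rear corner 70:162 72:162 74:163 76:168 78:176 80:200 82:224 84:241 86:249 88:254 90:254 92:254 94:254 96:254 98:254 100:254 102:254 104:254 106:254 108:254
scene8 r-chan front 120:252 122:252 124:252 126:251 128:251 130:251 132:251 134:251 136:251 138:251 140:251 142:251 144:252 146:252 148:253 150:254 152:254 154:246 156:229 158:197 160:148 162:107 164:88 166:72 168:75 170:77 172:79 174:81 176:79 178:76 180:71 182:66 184:64 186:63 188:63
scene8 rear corner 70:164 72:154 74:150 76:156 78:165 80:196 82:225 84:244 86:250 88:254 90:254 92:254 94:254 96:254 98:254 100:254 102:254 104:254 106:254 108:254
scene10 r-chan front 120:251 122:251 124:251 126:251 128:251 130:251 132:251 134:251 136:250 138:250 140:250 142:250 144:250 146:251 148:252 150:253 152:253 154:244 156:225 158:192 160:145 162:105 164:86 166:72 168:74 170:76 172:77 174:78 176:76 178:73 180:69 182:65 184:63 186:61 188:61
scene10 rear corner 70:166 72:166 74:166 76:169 78:171 80:174 82:177 84:183 86:192 88:208 90:228 92:248 94:251 96:253 98:254 100:254 102:254 104:254 106:254 108:254
```

```bash
cat > track.py <<'E'
from rig import *
from h import *
import sys
def meas(F):
    xs,o=prof(F,z=.057,a=.01,b=.12,step=.0005);m=o.mean(1)
    # falling edge of collar (bright 250 -> dip) at half level, first crossing of 200
    i0=np.where(m>235)[0];i0=i0[i0<170]
    k=next(i for i in range(20,len(m)) if m[i]<200 and (m[i-8:i]>=200).all());col=xs[k]
    xs,o=prof(F,z=.056,a=.06,b=.13,step=.0005,y=(-.021,-.02,.02));b=o[:,2]
    j=np.where(b<209)[0].max();return col*1000,xs[j]*1000
if __name__=="__main__":
    s=state();p=np.array(s["eef_pos"]);print("t",round(s["t"],2),"gripx",((p[:2]-O)@u*1000).round(1),"z",p[2].round(4),"F.u",(np.array(s["wrist_force"][:2])@u).round(1),"Fz",round(s["wrist_force"][2],1))
    F=grab_frame("scene");np.savez("scene"+sys.argv[1],**F);c,r=meas(F);print("collar",c,"rear",r,"G",r-c)
E
python3 - <<'E'
from track import *
for k in("4","5","6","7","8","9","10"):
    print(k,meas(dict(np.load(f"scene{k}.npz"))))
E
```

```text
4 (np.float64(37.50000000000003), np.float64(80.50000000000001))
5 (np.float64(29.000000000000018), np.float64(80.00000000000001))
6 (np.float64(28.500000000000018), np.float64(80.50000000000001))
7 (np.float64(41.00000000000003), np.float64(80.50000000000001))
8 (np.float64(44.000000000000036), np.float64(80.50000000000001))
9 (np.float64(62.50000000000004), np.float64(87.50000000000003))
10 (np.float64(62.00000000000005), np.float64(88.00000000000003))
```

Emit:
{"name": "arm_command", "arguments": {"steps": [{"dx":0,"dy":-0.15,"dz":-0.02,"rx":0,"ry":0,"rz":0,"jaw":0.0},{"dx":0,"dy":-0.3,"dz":-0.04,"rx":0,"ry":0,"rz":0,"jaw":0.0},{"dx":0,"dy":-0.45,"dz":-0.06,"rx":0,"ry":0,"rz":0,"jaw":0.0},{"dx":0,"dy":-0.45,"dz":-0.06,"rx":0,"ry":0,"rz":0,"jaw":0.0}]}}

```text
t: 13.68
eef_pos: [0.6335, 0.109, 0.1084]
orientation: [3.132, 0.001, 2.607]
wrist_force: [6.4, 2.0, -2.5]
finger_gap: 0.177
grip_force: 32.0
```

```bash
python3 track.py 11
```

```text
t 13.68 gripx -104.1 z 0.1084 F.u -4.9 Fz -2.5
collar 63.50000000000004 rear 89.50000000000003 G 25.999999999999986
```

Emit:
{"name": "arm_command", "arguments": {"steps": [{"dx":0,"dy":-0.1,"dz":-0.01,"rx":0,"ry":0,"rz":0,"jaw":0.0},{"dx":0,"dy":-0.2,"dz":-0.02,"rx":0,"ry":0,"rz":0,"jaw":0.0},{"dx":0,"dy":-0.2,"dz":-0.02,"rx":0,"ry":0,"rz":0,"jaw":0.0}]}}

```text
t: 13.98
eef_pos: [0.6302, 0.1034, 0.1095]
orientation: [3.129, 0.001, 2.608]
wrist_force: [7.1, 3.5, -2.5]
finger_gap: 0.172
grip_force: 31.7
```

```bash
python3 track.py 12
```

```text
t 13.98 gripx -97.6 z 0.1095 F.u -6.6 Fz -2.5
collar 66.50000000000004 rear 89.50000000000003 G 22.999999999999986
```

Emit:
{"name": "arm_command", "arguments": {"steps": [{"dx":0,"dy":-0.1,"dz":0,"rx":0,"ry":0,"rz":0,"jaw":0.0},{"dx":0,"dy":-0.2,"dz":0,"rx":0,"ry":0,"rz":0,"jaw":0.0},{"dx":0,"dy":-0.2,"dz":0,"rx":0,"ry":0,"rz":0,"jaw":0.0}]}}

```text
t: 14.28
eef_pos: [0.6268, 0.0975, 0.1103]
orientation: [3.127, 0.002, 2.608]
wrist_force: [7.0, 3.7, -0.1]
finger_gap: 0.169
grip_force: 31.5
```

```bash
python3 track.py 13
```

```text
t 14.28 gripx -90.8 z 0.1103 F.u -6.8 Fz -0.1
collar 68.50000000000004 rear 89.50000000000003 G 20.999999999999986
```

Emit:
{"name": "arm_command", "arguments": {"steps": [{"dx":0,"dy":-0.1,"dz":0,"rx":0,"ry":0,"rz":0,"jaw":0.0},{"dx":0,"dy":-0.18,"dz":0,"rx":0,"ry":0,"rz":0,"jaw":0.0},{"dx":0,"dy":-0.18,"dz":0,"rx":0,"ry":0,"rz":0,"jaw":0.0},{"dx":0,"dy":-0.18,"dz":0,"rx":0,"ry":0,"rz":0,"jaw":0.0}]}}

```text
t: 14.67
eef_pos: [0.6237, 0.0923, 0.1105]
orientation: [3.125, 0.003, 2.609]
wrist_force: [7.6, 4.6, -0.1]
finger_gap: 0.175
grip_force: 31.2
```

```bash
python3 track.py 14; python3 - <<'E'
from h import *
ims=[]
for k in("scene4","scene8","scene14"):
    F=dict(np.load(k+".npz"));ims.append(F["image"][150:220,222:260,::-1])
cv2.imwrite("pics/14.png",cv2.resize(np.hstack(ims),None,fx=7,fy=7,interpolation=cv2.INTER_CUBIC))
E
```

```text
t 14.67 gripx -84.7 z 0.1105 F.u -7.8 Fz -0.1
collar 71.50000000000004 rear 89.50000000000003 G 17.999999999999986
```

View pics/14.png

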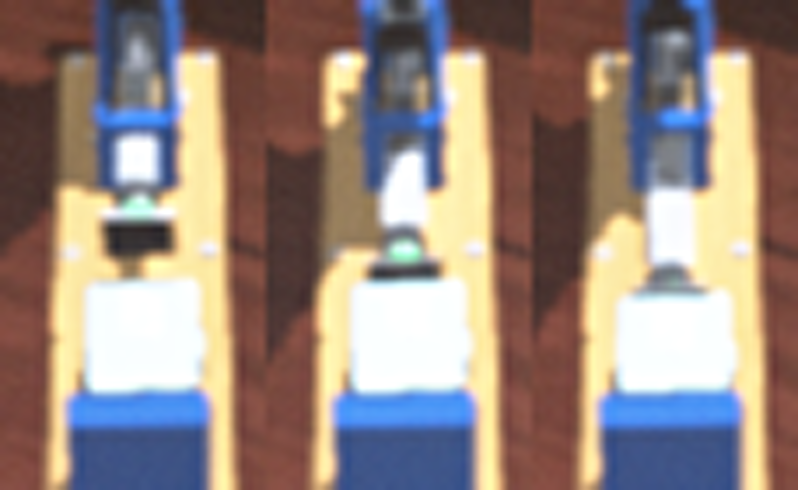

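Left to right: start, pump 2, now. The box stands against the fixed jaw (third panel, (675,345)), and the collar nearly reaches the pad at (670,280). A numeric check of the remaining green:

```bash
python3 - <<'E'
from h import *
for k in(8,10,11,12,13,14):
    F=dict(np.load(f"scene{k}.npz"));xs,o=prof(F,z=.05,a=.03,b=.1,step=.001,y=(-.002,0,.002));g=o[:,1]-o[:,0];w=g>15
    xs2,_=xs,0;r=o[:,0]-o[:,1]
    print(k,"green sum",g[g>0].sum().round(),"max",g.max().round(),"range",xs[w].min().round(3) if w.any() else None,xs[w].max().round(3) if w.any() else None,"maxred",r[(xs>.05)&(xs<.09)].max().round())
    if k in(10,14):print([tuple(q.astype(int).tolist()) for q in o[(xs>.062)&(xs<.096)][::3]])
E
```

```text
8 green sum 1262.0 max 81.0 range 0.045 0.079 maxred 1.0
10 green sum 1075.0 max 59.0 range 0.064 0.087 maxred -5.0
[(148, 155, 163), (180, 202, 199), (204, 241, 229), (197, 251, 233), (198, 252, 235), (201, 246, 235), (175, 212, 212), (183, 212, 217), (224, 244, 250), (243, 251, 254), (254, 255, 255), (254, 255, 255)]
11 green sum 1486.0 max 89.0 range 0.064 0.088 maxred -4.0
12 green sum 1413.0 max 93.0 range 0.065 0.088 maxred -3.0
13 green sum 929.0 max 66.0 range 0.069 0.088 maxred -3.0
14 green sum 521.0 max 28.0 range 0.074 0.088 maxred -2.0
[(196, 206, 223), (154, 162, 175), (122, 129, 138), (119, 130, 135), (127, 142, 145), (140, 159, 159), (141, 158, 162), (163, 183, 189), (203, 231, 238), (234, 246, 249), (255, 255, 255), (255, 255, 255)]
```

The collar has moved 8 mm toward the box by image, and 7.2 mm by trigger travel, since the box stopped against the jaw. That is mid-green and steady, so I'm handing in.

```bash
python3 -c "
from rig import *
print(job_done())"
```

```text
the job is handed in; nothing more can be done
None
```

I set the pin box upright on the bed and pumped the jaw with the trigger until the box sat against the fixed jaw. By my measurements the spring pad is 7 to 9 mm in, inside the green band. The gripper still holds the trigger drawn, and the job is handed in; it returned no verdict.

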